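# Stand the tapered collet chuck in its clamping stand and lock the fork

## Task

Take the collet chuck out of its leaning storage rest and stand it upright, nut up, with its taper fully home in the clamping stand whose tapered bore fits it (the stand with the wide bore, not the narrow one). Then slide that stand's fork fully home into the groove of the chuck's flange to lock it, and let go. Leave the screwdriver, solder spool and marker pen where they lie.

Things in the scene. Friction and masses are not known exactly. Their poses are not given: they have to be found in the camera images.
- chuck_center (a point): Mid-length point of the loose steel collet chuck: round, 136 mm long, 0.4 kg; z along its axis to the nut end. Along z from here: stud d12 mm from -68, taper d20 at -58 to d42 at -10, flange d54 from -8 to +12 with a groove (d36) from -3 to +7, neck d30 to +24, nut to +68. Starts taper-down in the rest, leaning 42 degrees; draw it 60 mm or more along its axis to free it.
- chuck_nut (a point): Point on the chuck's axis half-way along its round aluminium nut, 36 mm in diameter and 44 mm long: the place to grip. 46 mm from chuck_center along +z, 34 mm beyond the flange; same axes as chuck_center.
- rest: Grey plastic storage rest, fixed, base 100 x 70 x 10 mm, origin at the centre of its underside. Its sleeve (54 mm diameter, tapered bore) leans 42 degrees towards the rest's own -x; the sleeve's mouth centre is 72 mm above the origin. The chuck starts in it.
- wide_stand_mouth (a point): Mouth centre of the fitting stand's tapered bore: 42 mm wide here, 46 mm deep, open below; z up the bore, y towards the fork. Stand fixed, aluminium on a dark base 72 x 136 mm; mouth 75 mm above the bench, sleeve 68 mm outside. Chuck fully home: chuck_center 10 mm above this point. The two stands look alike but for bore width and may change places.
- wide_stand_fork (a joint): Slide of the fitting stand's fork, m: 0 fully back, 0.034 fully home in the chuck's groove; positive moves along -y of wide_stand_mouth. Stays where left (1.5 N friction). A 5 mm steel plate 60 mm wide with a 42 mm slot, underside 9.5 mm above the mouth; it meets the groove only when the chuck is fully home, and blocks the way down if slid forward first.
- wide_stand_knob (a point): Grip point of the black upright knob on the fitting stand's fork: 15 mm in diameter, standing 36 mm up from the fork plate; this point is 22 mm above the plate, 14 mm below the knob's top. It moves with the fork: 88 mm from the bore's axis when back, 54 mm when home. z up, y as wide_stand_mouth.
- narrow_stand_mouth (a point): Mouth centre of the other stand, the same but with a bore only 28 mm wide, which the chuck does not fit. Same axes and height; its own fork and knob lie at its +y.
- screwdriver: Bystander: red-handled screwdriver 168 mm long lying on the bench.
- solder_spool: Bystander: solder spool 54 mm across, 40 mm tall, standing on the bench.
- marker_pen: Bystander: marker pen 135 mm long lying on the bench near the rest.

How it is judged:
By the outcome, as a careful person would: the job done as asked, in the order asked, and still so for the second after the job is handed in, with the robot touching nothing.
It also fails if it takes over 58 s, if anything falls off the work surface, if the arm or the gripper's body presses on something with over 40 N, if the wrist force passes 120 N, or if a joint passes its speed limit or range.

## Robot

A 7-joint arm with a two-finger parallel gripper is mounted at the origin on a cart in front of the work surface, level with it; the furniture and walls round the work are solid. World frame = base frame: x ahead of the robot, y to its left, z up, the work surface at z = 0. Lengths are in m, angles in rad, forces in N, time in s.
With the tool pointing down it reaches from about 0.425 to 0.925 m from the base axis. Payload 6.8 kg.
Tool frame: the origin (TCP) lies midway between the tips of the shut fingers; the grasp point (between the pads) lies 19 mm behind it (manip.tcp_to_grasp is the distance from the TCP to the grasp point, in m); z points along the fingers, y is the direction in which the jaws open and shut (so a half turn about z gives the same grasp; the last joint's range is limited). The gripper opens to 85 mm and grips with 20 to 120 N. Pads are 22 mm wide; open, the fingers measure 114 mm over their backs; the gripper's body (76 mm by 85 mm) begins 54 mm behind the grasp point. The pads swing forward as they close: fully open they stand 13 mm farther back than shut.
Start: joints at [-1.307, 0.477, 0.022, 1.555, -0.011, 1.109, -0.083], TCP at [0.245, 0.629, 0.208] pointing down, gripper open.
Joint ranges: [-2.96, 2.96], [-0.34, 2.1], [-1.41, 1.46], [0.24, 2.44], [-1.37, 4.51], [0.17, 1.92], [-2.96, 2.96]. Speed limits (rad/s): [2.39, 2.39, 3.14, 3.14, 3.14, 3.14, 3.14].

## Interface

Orientations are given as a 3x3 rotation matrix whose columns are the frame's x, y, z axes.
In Python, from plant import manip gives the robot as it stands. The module is installed in compiled form; this text tells all that it offers.
- The arm moves only by the tool servo_tool, never from a script. Its argument "steps" is a list of rows, each a list of 3 entries, a list of its own where there are three numbers: the closure, from 0 (fully open) to 1 (shut), then the shift along the tool's x, y, z in mm, then the turn about the tool's z in degrees. A call has 1 to 8 rows; each row is the pose to reach, as a shift and turn from the pose commanded when the call began, along the tool's axes at that moment; what a row does not reach only later rows make up. A row lasts 1/10 s, in which the tool goes at most 50 mm and 8.59 degrees, less where a joint would pass 70% of its speed; a pose out of reach is approached as far as the arm can. A call with a gripper value outside its range is refused whole. The fingers move at their own pace and stop on an object; the grip force is fixed at half the most. Time passes only in rows, so rows that repeat a pose let the fingers close. It gives the time, the measured TCP pose, the force and the opening at its end, in the units of the state.
- manip.state(): the state, without advancing time (a new reading comes with each control period).
- manip.grab_frame(name): name is "side" or "top"; returns (picture, depth): 420x560x3 uint8, red, green, blue; 420x560 float32, m along the optical axis (not along the pixel's ray), 0 where there is no reading.
- manip.camera_info(name): a dict with "camera_matrix" (3x3 intrinsics, pixels), "k1" (the pictures are not rectified: a ray, as slopes to the right and down, at radius r is drawn at 1 + k1 r^2 times it, then the intrinsics apply), "rvec" (rotation vector, rad) and "tvec" (3), from world to camera coordinates, as OpenCV has them. Camera axes: x right, y down, z forward; pixel columns grow to the right and rows downward; lengths in m; the calibration is good to about 2 mm. A picture is of the moment at which its call begins. camera_info takes no time and is no camera call.
- manip.sign_off(): hands the job in, once; it reports no verdict.
The state is a dict: "t": time; "q": joint angles; "qd": joint speeds; "effort": joint torques, N m; "eef_pos": TCP position; "orientation": TCP orientation; "contact_force": force on the tool from outside, world axes, zero at the start; "ft_torque": the same for the moment, N m; "gripper_width": finger opening in m.
Only numpy, scipy, OpenCV 4.12 (cv2) and the standard library are available. Lean on these libraries where they do the work, as an engineer would, in place of code of your own. Each camera call takes 0.05 s, during which the arm holds its last target. There are 200 camera calls.

## Working session

There is one attempt and no reset: what is moved stays moved. The work goes in short steps, Python scripts to look and compute and a tool call to move; the robot and the scene stay as the last step left them, time stands still between calls to the robot, and variables do not carry over. Pictures are saved under pics/ and viewed, about 8 in all and at most 12, crops included, and the job is handed in when it is done.

Besides the shell and the picture viewer there is one more tool, called after "Call:" in YAML: its name, and indented under it one key for each argument. servo_tool: Moves the arm, as the interface text tells. Its arguments: {"type":"object","properties":{"steps":{"type":"array"}},"required":["steps"]}

```bash
mkdir -p pics; ls; cat > h.py <<'E'
import numpy as np, cv2
from plant import manip
def cam(n):
    c=manip.camera_info(n); K=np.array(c["camera_matrix"],float); R=cv2.Rodrigues(np.array(c["rvec"],float))[0]; t=np.array(c["tvec"],float).ravel()
    return K,float(c["k1"]),R,t
def slopes(n,uv):
    K,k1,R,t=cam(n); uv=np.atleast_2d(np.array(uv,float)).reshape(-1,1,2)
    return cv2.undistortPoints(uv,K,np.array([k1,0,0,0,0.])).reshape(-1,2)
def cloud(n,uv,d):
    K,k1,R,t=cam(n); s=slopes(n,uv); d=np.atleast_1d(d)[:,None]
    return (np.hstack([s*d,d])-t)@R
def plane(n,uv,z):
    K,k1,R,t=cam(n); s=slopes(n,uv); r=np.hstack([s,np.ones((len(s),1))])@R; c=-R.T@t
    return c+r*((z-c[2])/r[:,2:])
def proj(n,P):
    K,k1,R,t=cam(n); return cv2.projectPoints(np.atleast_2d(np.array(P,float)),cv2.Rodrigues(R)[0],t,K,np.array([k1,0,0,0,0.]))[0].reshape(-1,2)
def snap(n,name):
    p,d=manip.grab_frame(n); cv2.imwrite(f"pics/{name}.png",p[:,:,::-1]); np.savez(f"pics/{name}.npz",p=p,d=d); return p,d
E
python3 - <<'E'
from h import *
np.set_printoptions(precision=3,suppress=True)
for n in("top","side"):
    p,d=snap(n,n+"0"); K,k,R,t=cam(n); print(n,K[0,0],k,-R.T@t,R[2]); 
s=manip.state(); print(s); print(manip.tcp_to_grasp)
a=cv2.imread("pics/top0.png")
cv2.imwrite("pics/both0.png",cv2.resize(np.vstack([a,cv2.imread("pics/side0.png")]),None,fx=.71,fy=.71))
E
```

```text
pics
top 421.7923936574377 -0.025602883520718378 [ 0.416 -0.093  1.152] [ 0.106  0.001 -0.994]
side 525.3530306526958 -0.10573274350242398 [ 1.117 -0.532  1.132] [-0.469  0.368 -0.803]
{'t': 0.1, 'q': array([-1.307,  0.478,  0.022,  1.556, -0.012,  1.109, -0.083]), 'qd': array([-0.001, -0.002, -0.   , -0.002,  0.001, -0.001, -0.001]), 'effort': array([  0.004, -59.776,   1.614, -28.195,   0.013,   0.005,  -0.   ]), 'eef_pos': array([0.245, 0.628, 0.207]), 'orientation': array([[-0.932,  0.363, -0.001],
       [ 0.363,  0.932, -0.002],
       [-0.   , -0.002, -1.   ]]), 'contact_force': array([ 1.08 , -0.306, -0.247]), 'ft_torque': array([0.001, 0.037, 0.026]), 'gripper_width': 0.08570795143819497}
0.0187
```

View pics/top0.png

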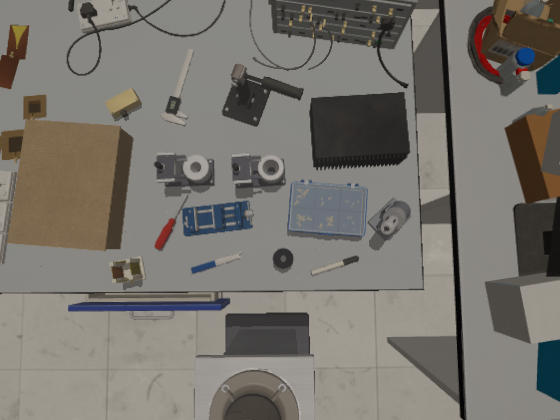

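View pics/side0.png

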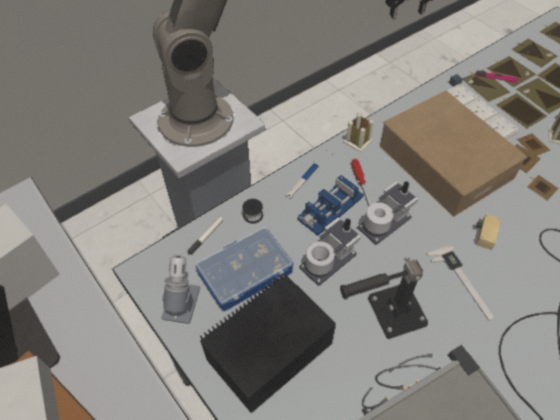

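The top view shows the stands at about (195,168) and (270,168), with their knobs to the left. The rest and chuck are at (390,217), the spool at (283,258), the pen at (335,266) and the screwdriver at (170,230). Next I'll measure.

```bash
python3 - <<'E'
from h import *
np.set_printoptions(precision=4,suppress=True)
print("tcp px",proj("top",[.245,.628,.207]),proj("side",[.245,.628,.207]),proj("top",[0,0,0]))
z=np.load("pics/top0.npz");p,d=z["p"],z["d"]
print("table",cloud("top",[[300,230],[230,110],[150,210]],d[[230,110,210],[300,230,150]]))
def big(p,x0,y0,w,h,f): return cv2.resize(p[y0:y0+h,x0:x0+w],None,fx=f,fy=f,interpolation=cv2.INTER_CUBIC)
a=big(p,145,140,150,60,5)
zs=np.load("pics/side0.npz");ps,ds=zs["p"],zs["d"]
b=big(ps,285,170,150,115,2.6);c=big(p,360,190,60,60,4.98)
b=cv2.resize(b,(430,299));c=cv2.resize(c,(320,299))
cv2.imwrite("pics/crop1.png",np.vstack([a,np.hstack([b,c])])[:,:,::-1])
# height map, stands & rest
vv,uu=np.mgrid[0:420,0:560]
H=np.zeros((420,560,3));m=d>0
H[m]=cloud("top",np.c_[uu[m],vv[m]],d[m])
np.save("pics/H.npy",H)
for nm,(u0,u1,v0,v1) in dict(standL=(150,218,145,190),standR=(228,290,145,190)).items():
    s=H[v0:v1,u0:u1].reshape(-1,3)
    for lo,hi in((.07,.08),(.08,.095),(.11,.13),(.001,.03)):
        k=s[(s[:,2]>lo)&(s[:,2]<hi)]
        if len(k):print(nm,lo,len(k),k.mean(0),k.min(0),k.max(0))
s=H[190:250,360:420].reshape(-1,3);
for lo in np.arange(.02,.2,.01):
    k=s[(s[:,2]>lo)&(s[:,2]<lo+.01)]
    if len(k):print("rest %.2f"%lo,len(k),k.mean(0),k.min(0)[:2],k.max(0)[:2])
# obstacle heights
for nm,(u,v) in dict(heat=(360,130),scope=(240,75),bluebox=(330,205),bluepcb=(215,218),brown=(70,180),arm2=(280,88)).items(): print(nm,H[v-2:v+3,u-2:u+3].reshape(-1,3).mean(0), H[v-15:v+15,u-15:u+15,2].max())
E
```

```text
tcp px [[-34.5853 335.8021]] [[404.8834  25.7433]] [[254.854  415.2511]]
table [[ 0.4831 -0.1237  0.0483]
 [ 0.8233  0.0664  0.011 ]
 [ 0.5457  0.2882 -0.0021]]
standL 0.07 462 [0.647  0.15   0.0745] [0.6088 0.1142 0.07  ] [0.6813 0.2162 0.0797]
standL 0.08 584 [0.6442 0.2146 0.0892] [0.6071 0.1156 0.0801] [0.6835 0.2453 0.0949]
standL 0.11 32 [0.6448 0.231  0.1225] [0.6387 0.2264 0.1114] [0.6513 0.2367 0.1278]
standL 0.001 721 [0.6538 0.1845 0.0075] [0.6017 0.1026 0.001 ] [0.7277 0.2914 0.03  ]
standR 0.07 343 [ 0.6438 -0.0456  0.0743] [ 0.6015 -0.0811  0.07  ] [0.6782 0.0431 0.0798]
standR 0.08 587 [0.6395 0.0206 0.0891] [ 0.6003 -0.05    0.0802] [0.6775 0.0525 0.095 ]
standR 0.11 33 [0.6376 0.0383 0.1233] [0.6316 0.0322 0.11  ] [0.6444 0.0447 0.1281]
standR 0.001 693 [ 0.6495 -0.0183  0.0078] [ 0.5996 -0.0975  0.001 ] [0.7254 0.0726 0.0297]
rest 0.02 5 [ 0.5361 -0.3488  0.0226] [ 0.5306 -0.3547] [ 0.5416 -0.3428]
rest 0.03 69 [ 0.5323 -0.2958  0.0383] [ 0.4687 -0.3645] [ 0.5884 -0.2822]
rest 0.04 237 [ 0.534  -0.2939  0.0434] [ 0.4685 -0.3911] [ 0.5885 -0.2813]
rest 0.05 52 [ 0.53
[... 334 characters left out ...]
81] [ 0.5336 -0.3434]
rest 0.10 55 [ 0.5142 -0.3662  0.1034] [ 0.4942 -0.3806] [ 0.5274 -0.3363]
rest 0.11 49 [ 0.5    -0.3469  0.1162] [ 0.4691 -0.3629] [ 0.514  -0.3183]
rest 0.12 101 [ 0.4863 -0.3342  0.1256] [ 0.4685 -0.3567] [ 0.5057 -0.3174]
rest 0.13 96 [ 0.4869 -0.3373  0.1341] [ 0.4708 -0.3493] [ 0.5001 -0.3207]
rest 0.14 1 [ 0.4943 -0.3378  0.1415] [ 0.4943 -0.3378] [ 0.4943 -0.3378]
heat [ 0.7298 -0.2768  0.1162] 0.12196755617060831
scope [0.8394 0.0164 0.2033] 0.2108613536988287
bluebox [ 0.5488 -0.2042  0.043 ] 0.04834059589824744
bluepcb [0.5162 0.0976 0.0575] 0.06361376974550387
brown [0.6132 0.4611 0.1013] 0.10728654826060496
arm2 [ 0.7748 -0.074   0.1932] 0.20665412661118618
```

View pics/crop1.png

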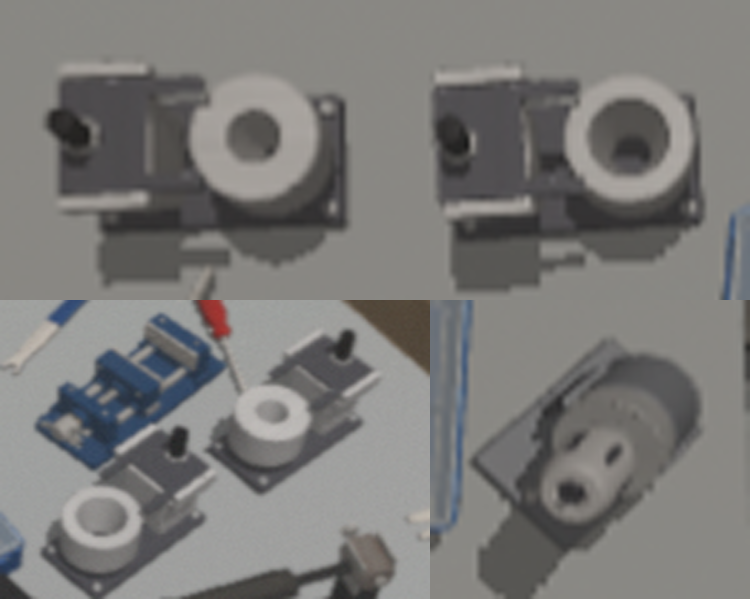

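The wide bore is the right stand, at about (271,168) in the top view: its hole is clearly larger. The chuck leans toward the image's lower left (−x, +y). Next I'll fit the bore and knob, the chuck axis, and the lean direction.

```bash
cat > fit.py <<'E'
from h import *
from scipy.optimize import least_squares
np.set_printoptions(precision=4,suppress=True)
def H(n,f):
    z=np.load(f"pics/{f}.npz");d=z["d"];vv,uu=np.mgrid[0:420,0:560];m=d>0
    o=np.zeros((420,560,3));o[m]=cloud(n,np.c_[uu[m],vv[m]],d[m]);return z["p"],o
if __name__=="__main__":
    for n in("top","side"):
        p,h=H(n,n+"0"); g=p.min(2).astype(int)
        c0=np.array([.643,-.046])
        near=(np.hypot(h[...,0]-c0[0],h[...,1]-c0[1])<.042)&(h[...,2]>.068)&(h[...,2]<.082)&(g>130)
        pts=np.argwhere(near)[:,::-1].astype(float); w=plane(n,pts,.075)[:,:2]
        (c,r)=cv2.minEnclosingCircle(w.astype(np.float32)); print(n,"ring",len(w),c,r)
        im=near.astype(np.uint8)*255
        cs,hi=cv2.findContours(im,cv2.RETR_CCOMP,cv2.CHAIN_APPROX_NONE)
        for cc in cs:
            if len(cc)>20:
                q=plane(n,cc.reshape(-1,2).astype(float),.075)[:,:2]
                A=np.c_[2*q,np.ones(len(q))];s=np.linalg.lstsq(A,(q**2).sum(1),rcond=None)[0];print("  circ",s[:2],np.sqrt(s[2]+s[:2]@s[:2]))
        k=(np.hypot(h[...,0]-.638,h[...,1]-.038)<.03)&(h[...,2]>.097)&(h[...,2]<.135)&(g<70)
        K=h[k];print("  knob",len(K),np.median(K,0),K[:,2].max(), K.min(0),K.max(0))
        uv=np.argwhere(k)[:,::-1];print("  knob px",uv.mean(0),uv.min(0),uv.max(0))
    P=[]
    for n in("top","side"):
        p,h=H(n,n+"0");q=h.reshape(-1,3);q=q[(abs(q[:,0]-.5)<.06)&(abs(q[:,1]+.35)<.06)&(q[:,2]>.09)]
        P.append(q)
    def ax(v,t=np.radians(42)): return np.array([np.sin(t)*np.cos(v),np.sin(t)*np.sin(v),np.cos(t)])
    for name,Q in(("top",P[0]),("side",P[1]),("both",np.vstack(P))):
        x=np.array([.497,-.343,np.radians(135)])  # nut mid xy at z .1136
        for it in range(6):
            c=np.r_[x[:2],.1136];a=ax(x[2]);s=(Q-c)@a;rr=np.linalg.norm(Q-c-np.outer(s,a),axis=1)
            S=Q[(abs(s)<.019)&(rr<.024)&(rr>.011)]
            def f(y):
                a=ax(y[2]);e=S-np.r_[y[:2],.1136];return np.linalg.norm(e-np.outer(e@a,a),axis=1)-.018
            o=least_squares(f,x,loss="soft_l1",f_scale=.002);x=o.x
        e=(Q-np.r_[x[:2],.1136])@ax(x[2])
        print(name,len(S),x[:2],np.degrees(x[2]),"rms",np.sqrt((o.fun**2).mean()),"end",np.percentile(e,[98,99.5]),"mouth/base",np.r_[x[:2],.1136]-.056*ax(x[2]))
E
python3 fit.py
```

```text
top ring 267 (0.6458227038383484, -0.04821828380227089) 0.032993268221616745
  circ [ 0.6457 -0.0479] 0.031402099899552054
  circ [ 0.6462 -0.0479] 0.023042836926627425
  knob 39 [0.6363 0.0373 0.1242] 0.12805022637704608 [0.6316 0.0319 0.1022] [0.6444 0.0447 0.1281]
  knob px [235. 167.] [232 164] [238 170]
side ring 368 (0.644740104675293, -0.05235017463564873) 0.03468611463904381
  circ [ 0.6446 -0.053 ] 0.03293702636157557
  circ [ 0.6458 -0.0532] 0.020729068027923743
  knob 48 [0.6406 0.0303 0.1176] 0.12978043806485537 [0.6317 0.0266 0.098 ] [0.6458 0.0381 0.1298]
  knob px [346.5    224.0625] [344 219] [349 229]
top 147 [ 0.4894 -0.3405] 138.4935486328966 rms 0.0018036338449623397 end [0.0228 0.0238] mouth/base [ 0.5175 -0.3653  0.072 ]
side 281 [ 0.4869 -0.3442] 132.5544157345905 rms 0.0018652300945117017 end [0.0222 0.0227] mouth/base [ 0.5123 -0.3718  0.072 ]
both 416 [ 0.4877 -0.343 ] 130.45256018021286 rms 0.002144032431280727 end [0.0227 0.0235] mouth/base [ 0.5121 -0.3716  0.072 ]
```

Call:
servo_tool:
  steps:
    - [0,[-60,-20,-30],8]
    - [0,[-110,-40,-50],16]
    - [0,[-160,-60,-60],24]
    - [0,[-210,-80,-60],32]
    - [0,[-256,-92,-60],40]
    - [0,[-256,-92,-60],48]
    - [0,[-256,-92,-60],56]
    - [0,[-256,-92,-60],60]

```text
t: 0.9
eef_pos: [0.4515, 0.4485, 0.2679]
orientation: [[-0.143, 0.99, -0.0], [0.99, 0.143, -0.001], [-0.001, -0.0, -1.0]]
contact_force: [-0.9, 1.1, 0.1]
gripper_width: 0.0855
```

```bash
cat > go.py <<'E'
import sys;from h import *
np.set_printoptions(precision=4,suppress=True)
# usage: go.py x y z yaw_deg(of tool x) -> tool shift mm, turn
s=manip.state();R=np.array(s["orientation"]);p=s["eef_pos"]
yaw=np.degrees(np.arctan2(R[1,0],R[0,0]))
print("t",s["t"],"p",p,"yaw",yaw,"tilt",R[:,2],"F",s["contact_force"],"w",s["gripper_width"],"q",s["q"])
if len(sys.argv)>1:
    g=np.array(list(map(float,sys.argv[1:4])));print("shift",(R.T@(g-p))*1000,"turn",(yaw-float(sys.argv[4])+180)%360-180)
E
python3 go.py .6 .1 .28 20
```

```text
t 0.9 p [0.4515 0.4485 0.2679] yaw 98.22842552555119 tilt [-0.0002 -0.0008 -1.    ] F [-0.8599  1.0932  0.1373] w 0.08554385782684654 q [-1.1129  0.3745  0.3143  1.5993 -0.1218  1.1878 -0.6298]
shift [-366.1733   97.0553  -11.8521] turn 78.22842552555119
```

Call:
servo_tool:
  steps:
    - [0,[-46,12,-2],8]
    - [0,[-92,24,-4],16]
    - [0,[-138,36,-6],24]
    - [0,[-184,48,-8],32]
    - [0,[-230,60,-10],40]
    - [0,[-276,72,-10],48]
    - [0,[-320,84,-10],56]
    - [0,[-360,95,-10],64]

```text
t: 1.7
eef_pos: [0.5989, 0.1063, 0.2781]
orientation: [[0.826, 0.564, -0.0], [0.564, -0.826, -0.0], [-0.0, -0.0, -1.0]]
contact_force: [0.3, 0.3, -0.3]
gripper_width: 0.0853
```

```bash
python3 go.py .5 -.3425 .24 -46
```

```text
t 1.7 p [0.5989 0.1063 0.2781] yaw 34.316815515624185 tilt [-0.0002 -0.0001 -1.    ] F [ 0.2703  0.3444 -0.2814] w 0.08529934204897613 q [-0.7757  0.355   0.6592  1.6711 -0.2308  1.1949 -1.0332]
shift [-334.6974  314.8733   38.175 ] turn 80.31681551562417
```

Call:
servo_tool:
  steps:
    - [0,[-33,31,0],8]
    - [0,[-66,62,0],16]
    - [0,[-99,93,0],24]
    - [0,[-132,124,0],32]
    - [0,[-165,155,5],40]
    - [0,[-198,186,10],48]
    - [0,[-231,217,15],56]
    - [0,[-264,248,20],64]

```text
t: 2.5
eef_pos: [0.5221, -0.2468, 0.2579]
orientation: [[0.87, -0.494, 0.0], [-0.494, -0.87, 0.001], [-0.0, -0.001, -1.0]]
contact_force: [1.4, 0.3, -1.3]
gripper_width: 0.0859
```

```bash
python3 go.py .488 -.3425 .24 -46
```

```text
t 2.5 p [ 0.5221 -0.2468  0.2579] yaw -29.59568656408765 tilt [ 0.      0.0006 -1.    ] F [ 1.3986  0.3087 -1.2544] w 0.08585464649487182 q [-0.4054  0.3946  0.9837  1.7807 -0.3573  1.1589 -1.398 ]
shift [ 17.6831 100.0835  17.8203] turn 16.404313435912343
```

Call:
servo_tool:
  steps:
    - [0,[6,34,18],8]
    - [0,[12,67,36],16]
    - [0,[18,100,54],16.4]
    - [0,[18,100,58],16.4]
    - [0,[18,100,58],16.4]

```text
t: 3.0
eef_pos: [0.4885, -0.3416, 0.1992]
orientation: [[0.697, -0.717, -0.002], [-0.717, -0.697, 0.001], [-0.002, 0.001, -1.0]]
contact_force: [0.5, 0.1, 0.8]
gripper_width: 0.0858
```

```bash
python3 - <<'E'
from h import *
p,d=snap("side","s1");pt,dt=snap("top","t1")
a=cv2.resize(p[200:340,110:270],(800,700)[0:2]) if 0 else cv2.resize(p[210:340,110:250],(420,390),interpolation=cv2.INTER_CUBIC)
b=cv2.resize(pt[180:280,340:440],(380,390),interpolation=cv2.INTER_CUBIC)
cv2.imwrite("pics/c2.png",np.hstack([a,b])[:,:,::-1])
E
python3 go.py .488 -.3425 .092 -46
```

```text
t 3.1 p [ 0.4903 -0.3404  0.2002] yaw -45.60255507363628 tilt [ 0.0001  0.0007 -1.    ] F [0.1538 0.6702 0.2703] w 0.08524461013762302 q [-0.1991  0.5184  0.9835  1.8019 -0.4856  1.0863 -1.4078]
shift [ -0.0972   3.1651 108.2328] turn 0.3974449263637325
```

View pics/c2.png

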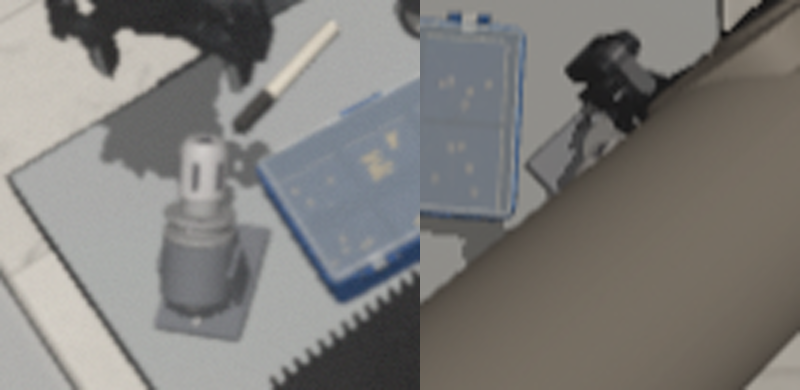

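The side view shows the gripper above the chuck, with fingertips at roughly (145,233) and (190,238) in the full frame. I'll check the calibration offset by projecting the known TCP.

```bash
python3 - <<'E'
from fit import *
s=manip.state();R=np.array(s["orientation"]);p=s["eef_pos"]
for sg in(-1,1):
    for dx in (-.011,.011):
        q=p+R@np.array([dx,sg*.0427,-.013]);print(sg,dx,q,proj("side",q))
ps,h=H("side","s1")
# gripper tip points: dark, z between .2 and .24
m=(h[...,2]>.195)&(h[...,2]<.245)&(np.hypot(h[...,0]-.49,h[...,1]+.34)<.09)
q=(h[m]-p)@R
print(len(q));
for sg in(-1,1):
    k=q[(q[:,1]*sg>.0)];lo=k[k[:,2]>np.percentile(k[:,2],90)];print(sg,k.min(0),k.max(0),lo.mean(0),"inner",np.percentile(abs(k[:,1]),[1,5,95,99]))
E
```

```text
-1 -0.011 [ 0.5131 -0.3027  0.2133] [[192.8694 239.139 ]]
-1 0.011 [ 0.5285 -0.3184  0.2133] [[190.495  247.8354]]
1 -0.011 [ 0.4521 -0.3625  0.2132] [[153.9398 234.9413]]
1 0.011 [ 0.4675 -0.3782  0.2132] [[151.1503 243.5065]]
31
-1 [ 0.0041 -0.0472 -0.0438] [ 0.0103 -0.037  -0.0361] [ 0.0041 -0.0435 -0.0361] inner [0.0372 0.038  0.0464 0.0471]
1 [-0.0108  0.0458 -0.0448] [ 0.0111  0.0576 -0.0335] [ 0.0011  0.0474 -0.0358] inner [0.0459 0.0462 0.0537 0.0568]
```

The side camera reads about 4 mm high in tool y. Corrected for that, it agrees with the top camera on the nut at (.4895,−.341), which is where the tool is now. Descending and gripping.

Call:
servo_tool:
  steps:
    - [0,[0,1,35],0]
    - [0,[0,1,70],0]
    - [0,[0,1,95],0]
    - [0,[0,1,108],0]
    - [0,[0,1,108],0]

```text
t: 3.6
eef_pos: [0.4891, -0.3406, 0.0913]
orientation: [[0.7, -0.714, -0.002], [-0.714, -0.7, 0.001], [-0.002, 0.0, -1.0]]
contact_force: [-0.8, 0.6, -0.1]
gripper_width: 0.0856
```

Call:
servo_tool:
  steps:
    - [0.3,[0,0,0],0]
    - [0.4,[0,0,0],0]
    - [0.5,[0,0,0],0]
    - [0.6,[0,0,0],0]
    - [0.7,[0,0,0],0]
    - [0.8,[0,0,0],0]
    - [1,[0,0,0],0]
    - [1,[0,0,0],0]

```text
t: 4.4
eef_pos: [0.4888, -0.3429, 0.0934]
orientation: [[0.698, -0.716, 0.001], [-0.716, -0.698, -0.0], [0.001, -0.001, -1.0]]
contact_force: [-2.4, 1.3, 7.6]
gripper_width: 0.0335
```

```bash
python3 go.py .4895 -.341 .092 -46; python3 - <<'E'
from h import *
p,d=snap("side","s2")
a=cv2.resize(p[180:340,90:260],(680,640)[:2],interpolation=cv2.INTER_CUBIC)[:600]
cv2.imwrite("pics/c3.png",a[:,:,::-1])
E
```

```text
t 4.4 p [ 0.4888 -0.3429  0.0934] yaw -45.73315192929017 tilt [ 0.001  -0.0003 -1.    ] F [-2.3582  1.3207  7.5681] w 0.033522644113267726 q [-0.105   0.6391  0.8629  1.8887 -0.6161  0.9022 -1.3076]
shift [-0.8327 -1.8096  1.4456] turn 0.26684807070984107
```

View pics/c3.png

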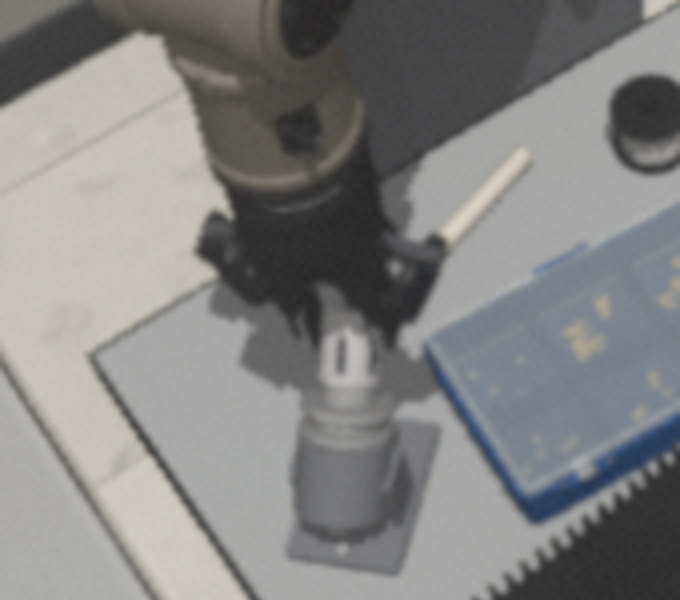

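Call:
servo_tool:
  steps:
    - [1,[-3,0,-4],0]
    - [1,[-7,0,-8],0]
    - [1,[-12,0,-13],0]
    - [1,[-17,0,-19],0]
    - [1,[-22,0,-25],0]
    - [1,[-28,0,-31],0]
    - [1,[-34,0,-37],0]
    - [1,[-34,0,-37],0]

```text
t: 5.25
eef_pos: [0.4647, -0.3173, 0.1299]
orientation: [[0.698, -0.716, 0.001], [-0.716, -0.698, 0.0], [0.0, -0.001, -1.0]]
contact_force: [0.6, 0.2, -4.7]
gripper_width: 0.0332
```

```bash
python3 go.py .4895 -.341 .092 -46; python3 - <<'E'
from h import *
p,d=snap("side","s3")
a=cv2.resize(p[180:340,90:260],(680,640)[:2],interpolation=cv2.INTER_CUBIC)[:600]
cv2.imwrite("pics/c4.png",a[:,:,::-1])
E
```

```text
t 5.25 p [ 0.4647 -0.3173  0.1299] yaw -45.69935095533227 tilt [ 0.0007  0.0005 -1.    ] F [ 0.6475  0.1667 -4.7385] w 0.033191767691995645 q [-0.1985  0.5448  0.9342  1.9457 -0.549   0.9274 -1.3574]
shift [34.2404 -1.1718 37.9518] turn 0.3006490446677219
```

View pics/c4.png

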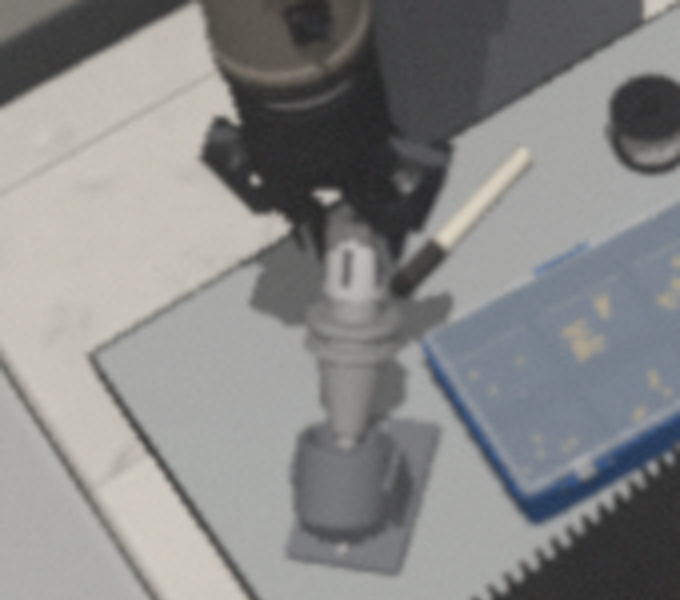

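Free of jamming: about 50 mm drawn, and the force reads the chuck's weight (≈4.7 N). I'll finish drawing it out and lift.

Call:
servo_tool:
  steps:
    - [1,[-9,0,-10],0]
    - [1,[-18,0,-20],0]
    - [1,[-27,0,-30],0]
    - [1,[-30,0,-50],0]
    - [1,[-30,0,-75],0]
    - [1,[-30,0,-100],0]
    - [1,[-30,0,-122],0]
    - [1,[-30,0,-122],0]

```text
t: 6.1
eef_pos: [0.445, -0.2976, 0.2541]
orientation: [[0.698, -0.716, 0.005], [-0.716, -0.698, -0.001], [0.005, -0.003, -1.0]]
contact_force: [0.1, -0.2, -5.2]
gripper_width: 0.0334
```

```bash
python3 go.py .58 -.22 .25 20
```

```text
t 6.1 p [ 0.445  -0.2976  0.2541] yaw -45.73217947729753 tilt [ 0.0053 -0.0014 -1.    ] F [ 0.126  -0.2127 -5.1898] w 0.03341485920720288 q [-0.4131  0.3422  1.1285  1.8866 -0.3458  1.1227 -1.5239]
shift [  38.6511 -150.8231    4.7116] turn -65.73217947729754
```

Call:
servo_tool:
  steps:
    - [1,[5,-20,0],-8]
    - [1,[10,-40,0],-16]
    - [1,[15,-60,0],-24]
    - [1,[20,-80,0],-32]
    - [1,[25,-100,0],-40]
    - [1,[30,-120,0],-48]
    - [1,[35,-138,0],-56]
    - [1,[39,-150,0],-64]

```text
t: 6.9
eef_pos: [0.579, -0.2178, 0.2495]
orientation: [[0.947, 0.321, -0.002], [0.321, -0.947, 0.001], [-0.001, -0.002, -1.0]]
contact_force: [-0.4, -0.6, -4.4]
gripper_width: 0.033
```

```bash
python3 go.py .652 -.116 .25 95
```

```text
t 6.9 p [ 0.579  -0.2178  0.2495] yaw 18.711097855683818 tilt [-0.0019  0.001  -1.    ] F [-0.3628 -0.6211 -4.4241] w 0.032968452309512224 q [-0.2862  0.4228  0.7475  1.6848 -0.3096  1.1585 -0.7005]
shift [101.8207 -73.0258  -0.519 ] turn -76.28890214431618
```

Call:
servo_tool:
  steps:
    - [1,[13,-9,0],-8]
    - [1,[26,-18,0],-16]
    - [1,[39,-27,0],-24]
    - [1,[52,-36,0],-32]
    - [1,[65,-46,0],-40]
    - [1,[78,-56,0],-48]
    - [1,[91,-65,0],-56]
    - [1,[102,-73,0],-64]

```text
t: 7.7
eef_pos: [0.652, -0.1172, 0.2494]
orientation: [[0.128, 0.992, -0.002], [0.992, -0.128, 0.0], [0.0, -0.002, -1.0]]
contact_force: [0.3, -0.0, -4.9]
gripper_width: 0.0333
```

Call:
servo_tool:
  steps:
    - [1,[0,0,10],-6]
    - [1,[0,0,20],-12]
    - [1,[0,0,20],-12]
    - [1,[0,0,20],-12]

```text
t: 8.1
eef_pos: [0.6518, -0.1184, 0.2302]
orientation: [[-0.072, 0.997, -0.002], [0.997, 0.072, 0.0], [0.0, -0.002, -1.0]]
contact_force: [0.2, -0.7, -4.3]
gripper_width: 0.0329
```

```bash
python3 go.py .652 -.116 .192 95; python3 - <<'E'
from h import *
p,d=snap("side","s5");pt,dt=snap("top","t5")
a=cv2.resize(p[130:290,250:410],(480,480),interpolation=cv2.INTER_CUBIC)
b=cv2.resize(pt[130:230,220:320],(320,320),interpolation=cv2.INTER_CUBIC);b=np.vstack([b,np.zeros((160,320,3),np.uint8)])
cv2.imwrite("pics/c5.png",np.hstack([a,b])[:,:,::-1])
E
```

```text
t 8.1 p [ 0.6518 -0.1184  0.2302] yaw 94.10994495185167 tilt [-0.0018  0.0001 -1.    ] F [ 0.2424 -0.6799 -4.3114] w 0.032924743462368816 q [-0.2022  0.4602  0.408   1.5828 -0.1949  1.1409  0.3213]
shift [ 2.3778  0.4005 38.2209] turn -0.8900550481483265
```

View pics/c5.png

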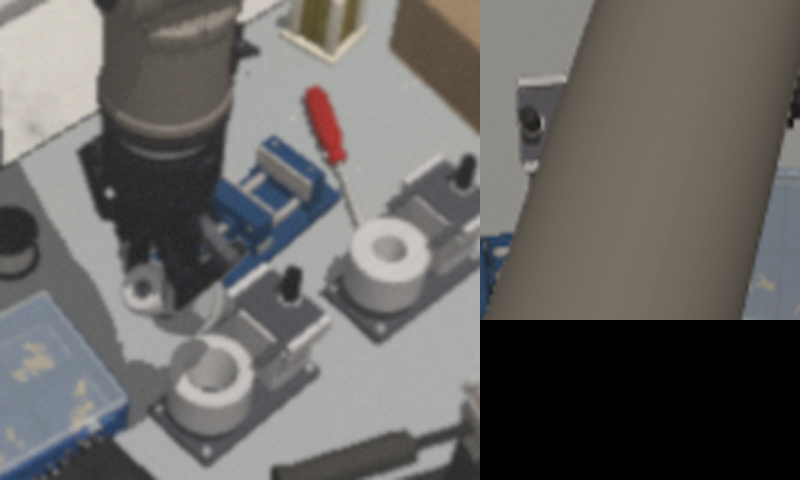

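The side view shows the chuck still held leaning, with its stud end over the wide bore at about (313,247). Lowering the stud into the bore.

Call:
servo_tool:
  steps:
    - [1,[2,0,12],0]
    - [1,[2,0,24],0]
    - [1,[2,0,33],0]
    - [1,[2,0,38],0]
    - [1,[2,0,38],0]

```text
t: 8.7
eef_pos: [0.6517, -0.1161, 0.1918]
orientation: [[-0.075, 0.997, -0.002], [0.997, 0.075, 0.0], [0.0, -0.002, -1.0]]
contact_force: [0.4, 0.5, -4.5]
gripper_width: 0.0334
```

```bash
python3 go.py .652 -.116 .192 95; python3 - <<'E'
from fit import *
p,d=snap("side","s6")
q,h=H("side","s6")
s=manip.state();R=np.array(s["orientation"]);g=s["eef_pos"]+[0,0,.02]
print(proj("side",g+R@np.array([.076,0,.085])),proj("side",[.646,-.0485,.075]))
a=cv2.resize(p[170:290,270:390],(600,600),interpolation=cv2.INTER_CUBIC)
cv2.imwrite("pics/c6.png",a[:,:,::-1])
E
```

```text
t 8.7 p [ 0.6517 -0.1161  0.1918] yaw 94.28917419938273 tilt [-0.0022  0.0001 -1.    ] F [ 0.3603  0.4684 -4.5378] w 0.033403726486217096 q [-0.1971  0.4928  0.3957  1.6242 -0.2092  1.069   0.3326]
shift [ 0.1104  0.261  -0.1886] turn -0.7108258006172719
[[325.8385 238.6593]] [[321.7904 252.6379]]
```

View pics/c6.png

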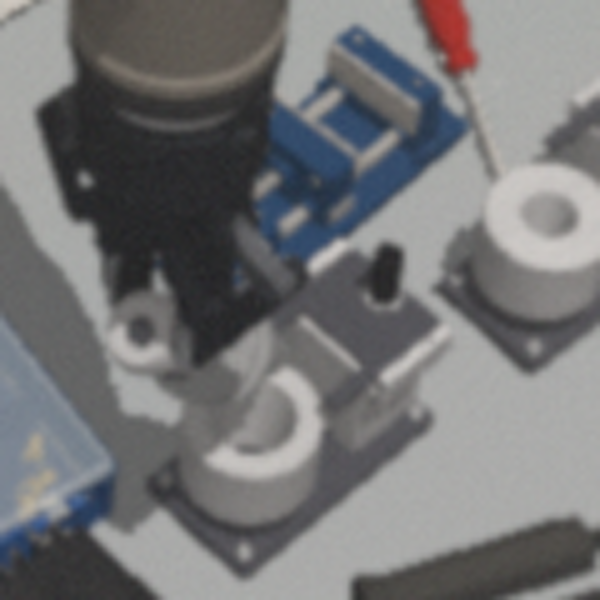

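```bash
python3 - <<'E'
from fit import *
q,h=H("side","s6")
s=manip.state();R=np.array(s["orientation"]);g=s["eef_pos"]+[0,0,.02]
for t in (0,15,30,42,50,60): 
    a=np.radians(t);print(t,[proj("side",g+R@np.array([np.sin(a),0,np.cos(a)])*l)[0].round(1).tolist() for l in(-.022,.034,.06,.114)])
# points in tool frame about g near expected plane
m=(abs(h[...,2]-.13)<.09)&(np.hypot(h[...,0]-g[0],h[...,1]-g[1])<.13)
for v in range(228,266,4):
    print(v,[(u,*( ((h[v,u]-g)@R)*1000).round().astype(int).tolist()) for u in range(300,336,5)])
E
```

```text
0 [[303.3, 230.6], [302.6, 245.4], [302.3, 251.8], [301.7, 264.5]]
15 [[301.3, 232.4], [305.6, 242.8], [307.4, 247.3], [311.0, 256.1]]
30 [[299.5, 234.4], [308.3, 239.7], [312.2, 242.1], [319.7, 246.6]]
42 [[298.1, 236.1], [310.3, 237.2], [315.6, 237.6], [325.9, 238.5]]
50 [[297.4, 237.3], [311.4, 235.4], [317.6, 234.6], [329.6, 233.0]]
60 [[296.6, 238.7], [312.7, 233.3], [319.7, 230.9], [333.6, 226.2]]
228 [(300, 0, -10, -20), (305, -18, 21, -71), (310, -2, 20, -54), (315, 4, 28, -58), (320, -13, 55, -102), (325, -6, 62, -102), (330, 125, -31, 123), (335, 135, -23, 123)]
232 [(300, -7, -2, -22), (305, -13, 18, -49), (310, -9, 27, -54), (315, -12, 43, -74), (320, -13, 57, -91), (325, 108, -31, 122), (330, 118, -24, 125), (335, 125, -14, 122)]
236 [(300, -11, 2, -16), (305, -12, 17, -33), (310, -8, 27, -40), (315, -13, 45, -63), (320, 165, -642, 213), (325, 104, -26, 130), (330, 115, -20, 135), (335, 118, -7, 124)]
240 [(300, -17, 8, -12), (305, -12, 18, -18), (310, -8, 28, -25), (315, 24, 13, 24), (320, 31, 21, 21), (325, 57, 14, 56), (330, 117, -20, 154), (335, 118, -5, 139)]
244 [(
[... 294 characters left out ...]
), (335, 117, -1, 170)]
252 [(300, 66, -71, 213), (305, 75, -62, 213), (310, 49, -21, 138), (315, 65, -20, 153), (320, 78, -15, 162), (325, 85, -5, 158), (330, 82, 12, 134), (335, 116, 1, 184)]
256 [(300, 57, -62, 213), (305, 68, -55, 215), (310, 41, -14, 139), (315, 63, -17, 165), (320, 77, -13, 177), (325, 79, 1, 163), (330, 77, 18, 140), (335, 119, 1, 206)]
260 [(300, 50, -55, 215), (305, 60, -47, 217), (310, 33, -5, 137), (315, 42, 3, 138), (320, 77, -12, 194), (325, 62, 17, 143), (330, 165, -642, 213), (335, 108, 11, 201)]
264 [(300, 40, -44, 211), (305, 45, -32, 202), (310, 31, -3, 151), (315, 36, 9, 141), (320, 43, 18, 139), (325, 53, 25, 141), (330, 65, 31, 148), (335, 100, 19, 202)]
```

The grey patch on the sleeve is a shadow (its depth is at the stand). The chuck points lie on the 42° line, so it is 60 mm higher than I planned. Lowering.

Call:
servo_tool:
  steps:
    - [1,[0,0,12],0]
    - [1,[0,0,24],0]
    - [1,[0,0,36],0]
    - [1,[0,0,46],0]
    - [1,[0,0,54],0]
    - [1,[0,0,60],0]
    - [1,[0,0,60],0]

```text
t: 9.45
eef_pos: [0.6519, -0.1161, 0.1321]
orientation: [[-0.075, 0.997, -0.002], [0.997, 0.075, 0.0], [0.0, -0.002, -1.0]]
contact_force: [-0.4, -0.3, -4.5]
gripper_width: 0.0328
```

```bash
python3 go.py .652 -.116 .132 95
```

```text
t 9.45 p [ 0.6519 -0.1161  0.1321] yaw 94.3001147177545 tilt [-0.0017  0.0001 -1.    ] F [-0.3906 -0.2967 -4.5198] w 0.03282485160009973 q [-0.1811  0.5531  0.3741  1.6757 -0.2366  0.9593  0.3542]
shift [0.083  0.1013 0.0897] turn -0.6998852822455035
```

Call:
servo_tool:
  steps:
    - [1,[5,0,-3],0]
    - [1,[10,0,-7],0]
    - [1,[15,0,-10],0]
    - [1,[20,0,-12],0]
    - [1,[26,0,-14],0]
    - [1,[32,0,-16],0]
    - [1,[39,0,-18],0]
    - [1,[39,0,-18],0]

```text
t: 10.25
eef_pos: [0.6515, -0.0788, 0.1541]
orientation: [[-0.074, 0.997, 0.005], [0.997, 0.074, -0.002], [-0.003, 0.005, -1.0]]
contact_force: [-0.7, -5.7, 4.9]
gripper_width: 0.0329
```

```bash
python3 go.py; python3 - <<'E'
from fit import *
p,d=snap("side","s7");q,h=H("side","s7")
s=manip.state();R=np.array(s["orientation"]);g=s["eef_pos"]+[0,0,.02]
for t in (0,10,20,30,42): 
    a=np.radians(t);print(t,[proj("side",g+R@np.array([np.sin(a),0,np.cos(a)])*l)[0].round(1).tolist() for l in(-.022,.034,.06,.114)])
a=cv2.resize(p[170:290,270:390],(600,600),interpolation=cv2.INTER_CUBIC)
cv2.imwrite("pics/c7.png",a[:,:,::-1])
E
```

```text
t 10.25 p [ 0.6515 -0.0788  0.1541] yaw 94.2695015341328 tilt [ 0.0054 -0.0024 -1.    ] F [-0.6504 -5.7105  4.8692] w 0.03291508828291413 q [-0.2472  0.5159  0.381   1.6801 -0.22    0.9826  0.285 ]
0 [[315.8, 231.7], [314.7, 246.0], [314.2, 252.3], [313.2, 264.6]]
10 [[314.5, 232.8], [316.6, 244.4], [317.4, 249.4], [319.2, 259.4]]
20 [[313.3, 234.0], [318.4, 242.6], [320.6, 246.3], [325.0, 253.6]]
30 [[312.1, 235.4], [320.1, 240.6], [323.6, 242.9], [330.5, 247.4]]
42 [[310.8, 237.0], [322.0, 238.1], [326.9, 238.6], [336.5, 239.5]]
```

View pics/c7.png

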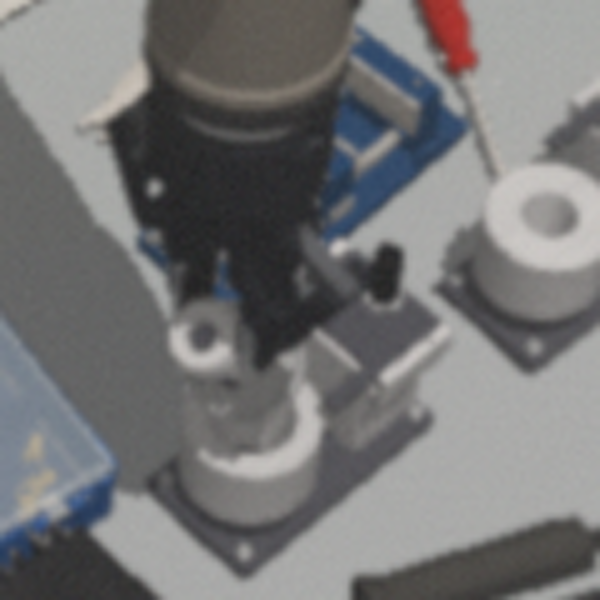

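It is erecting against the bore wall with about 6 N of reaction. Continuing the arc to upright.

Call:
servo_tool:
  steps:
    - [1,[5,0,-3],0]
    - [1,[10,0,-5],0]
    - [1,[15,0,-6],0]
    - [1,[20,0,-7],0]
    - [1,[25,0,-8],0]
    - [1,[30,0,-8],0]
    - [1,[35,0,-8],0]
    - [1,[40,0,-8],0]

```text
t: 11.1
eef_pos: [0.6459, -0.0357, 0.1585]
orientation: [[-0.076, 0.997, -0.001], [0.997, 0.076, 0.001], [0.001, -0.001, -1.0]]
contact_force: [-0.0, -1.6, -3.2]
gripper_width: 0.0316
```

```bash
cat > lean.py <<'E'
import sys;from fit import *
f=sys.argv[1];s=manip.state();R=np.array(s["orientation"]);g=s["eef_pos"]+[0,0,.02]
p,d=snap("side",f);q,h=H("side",f)
for t in (-10,-5,0,5,10,15,20): 
    a=np.radians(t);print(t,[proj("side",g+R@np.array([np.sin(a),0,np.cos(a)])*l)[0].round(1).tolist() for l in(-.022,.034,.06,.114)])
cv2.imwrite(f"pics/c{f}.png",cv2.resize(p[180:280,275:375],(600,600),interpolation=cv2.INTER_CUBIC)[:,:,::-1])
E
python3 go.py; python3 lean.py s8
```

```text
t 11.1 p [ 0.6459 -0.0357  0.1585] yaw 94.37064962776151 tilt [-0.0015  0.0009 -1.    ] F [-0.0389 -1.614  -3.2447] w 0.03156629906573531 q [-0.311   0.4992  0.3757  1.6936 -0.2127  0.9905  0.2168]
-10 [[330.6, 218.0], [325.9, 234.6], [323.8, 242.0], [319.8, 256.5]]
-5 [[330.0, 218.4], [326.8, 234.0], [325.4, 240.8], [322.6, 254.4]]
0 [[329.3, 218.9], [327.7, 233.3], [327.0, 239.6], [325.5, 252.1]]
5 [[328.7, 219.4], [328.6, 232.5], [328.6, 238.3], [328.4, 249.6]]
10 [[328.1, 219.9], [329.5, 231.7], [330.1, 236.9], [331.3, 247.0]]
15 [[327.5, 220.5], [330.4, 230.8], [331.7, 235.3], [334.2, 244.2]]
20 [[326.9, 221.1], [331.3, 229.9], [333.2, 233.8], [337.0, 241.3]]
```

View pics/cs8.png

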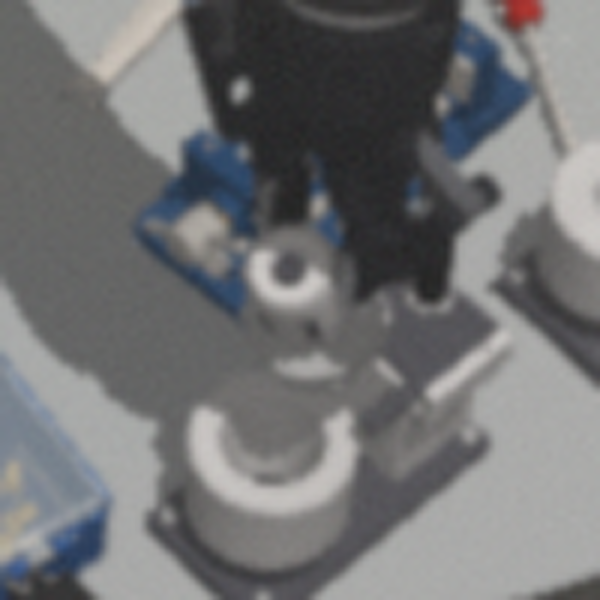

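```bash
cat > axis.py <<'E'
import sys;from fit import *
f=sys.argv[1];s=manip.state();R=np.array(s["orientation"]);g=s["eef_pos"]+[0,0,.02]
if not __import__("os").path.exists(f"pics/{f}.npz"): snap("side",f)
p,h=H("side",f)
q=((h-g)@R)*1000; q[...,1]-=4  # side camera bias seen before
m=(abs(q[...,1])<32)&(q[...,0]>-45)&(q[...,0]<75)&(q[...,2]>-30)&(h[...,2]>.082)&(h[...,2]<.23)
g0=p.astype(int); m&=(g0.max(2)>75)
vv,uu=np.nonzero(m); Q=q[m]
print(len(Q))
for lo in range(-30,75,7):
    k=Q[(Q[:,2]>=lo)&(Q[:,2]<lo+7)]
    if len(k)>2: print(lo,len(k),"x",np.percentile(k[:,0],[5,50,95]).round(1),"y",np.percentile(k[:,1],[5,50,95]).round(1))
E
python3 axis.py s8
```

```text
813
-30 39 x [-17.9 -12.   -6.4] y [-14.6  -5.   14. ]
-23 128 x [-31.4 -20.2  -8.1] y [-19.9  -3.6  12.6]
-16 61 x [-34.7 -27.   -8.1] y [-21.1   3.7  17.3]
-9 18 x [-34.4 -20.4   8.4] y [-22.3   7.8  12.8]
-2 10 x [-30.8 -25.8 -10.5] y [-1.7  7.4 11.5]
5 13 x [-26.9 -15.6  -6.2] y [-0.9  9.6 11.1]
12 12 x [-26.5 -17.5  -4.8] y [-6.5  6.9 10.4]
19 10 x [-21.6 -15.5  19. ] y [-1.4  5.6 12. ]
26 48 x [-8.6  6.6 16.3] y [ 3.5  9.  17. ]
33 92 x [-23.8 -13.7   5.9] y [-26.7   4.4  16.2]
40 38 x [-23.7 -16.9  21.1] y [-15.6   5.2  16.4]
47 20 x [-19.3  -2.8  12.5] y [-0.9 13.4 17.4]
54 13 x [-19.3 -13.7  72.8] y [-10.1   0.4  15.1]
```

Depth shows the chuck is now leaning about 20°, but the stud climbed over the +y lip. I'll lift clear, recheck the lean, and reinsert deeper, which the smaller lean allows.

Call:
servo_tool:
  steps:
    - [1,[0,0,-10],0]
    - [1,[0,0,-22],0]
    - [1,[0,0,-34],0]
    - [1,[-10,0,-40],0]
    - [1,[-22,0,-40],0]
    - [1,[-34,0,-40],0]
    - [1,[-41,0,-40],0]
    - [1,[-41,0,-40],0]

```text
t: 11.95
eef_pos: [0.6491, -0.0811, 0.1987]
orientation: [[-0.072, 0.997, -0.001], [0.997, 0.072, -0.001], [-0.001, -0.001, -1.0]]
contact_force: [0.0, -0.2, -4.5]
gripper_width: 0.0311
```

```bash
python3 go.py; sed -i 's/q\[...,1\]-=4.*/q+=np.array([5,2,0]); q=q/' axis.py; sed -i 's/-30,75,7/-37,120,7/; s/>-45/>-60/; s/h\[...,2\]<.23/h[...,2]<.26/' axis.py; python3 axis.py s9
python3 - <<'E'
from fit import *
p=np.load("pics/s9.npz")["p"]
cv2.imwrite("pics/c9.png",cv2.resize(p[160:280,265:385],(600,600),interpolation=cv2.INTER_CUBIC)[:,:,::-1])
E
```

```text
t 11.95 p [ 0.6491 -0.0811  0.1987] yaw 94.1027609554798 tilt [-0.001  -0.0011 -1.    ] F [ 0.0001 -0.2138 -4.5358] w 0.031062439095048387 q [-0.2567  0.4723  0.399   1.639  -0.2013  1.0721  0.2716]
563
-30 48 x [-12.8  -6.4  -1.6] y [-17.2   0.9  20.4]
-23 124 x [-23.7 -13.4   0.5] y [-15.    0.8  17.6]
-16 76 x [-28.7 -20.4  -2.3] y [-15.6   9.2  24.4]
-9 20 x [-28.5 -22.9  -2.4] y [ 0.7 13.8 20.5]
-2 14 x [-23.9 -16.3  -5.4] y [ 5.7 15.1 17.3]
5 15 x [-20.5  -8.3   2.6] y [ 5.9 15.8 17.5]
12 13 x [-17.1  -6.2   6.8] y [ 7.  14.9 16.6]
19 13 x [-14.9  -6.8  25.8] y [ 4.4 12.9 16. ]
26 50 x [ 5.1 14.6 23.7] y [10.8 17.  22.9]
33 86 x [-13.6  -3.3  27.9] y [-15.4  12.5  23. ]
40 53 x [-15.8  -8.9  26.2] y [-13.6   5.2  22.5]
47 19 x [-9.7  2.8 13.2] y [ 4.8 19.  23.2]
54 3 x [-6.9 -4.9  3.8] y [ 6.3  9.9 18. ]
```

View pics/c9.png

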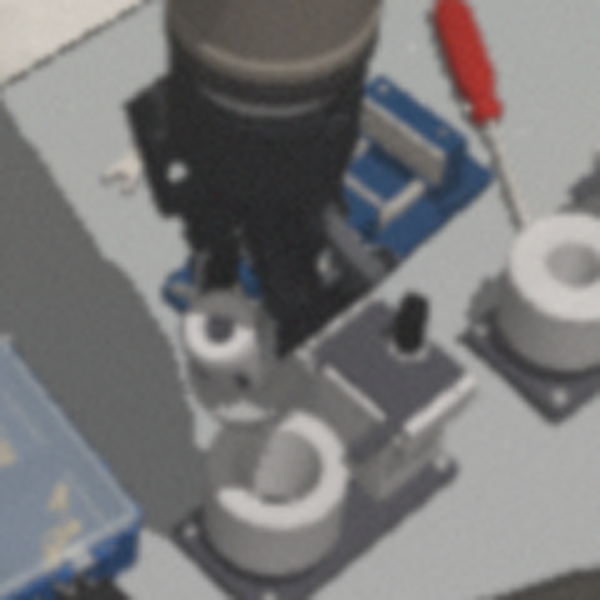

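```bash
python3 - <<'E'
from fit import *
p,h=H("side","s9");s=manip.state();R=np.array(s["orientation"]);g=s["eef_pos"]+[0,0,.02]
q=((h-g)@R)*1000+np.array([5,2,0])
for v in range(216,262,3):
    print(v,[(u,*q[v,u].round().astype(int).tolist()) for u in range(302,332,4)])
off=R@np.array([-.005,-.002,0])
for t in (0,10,15,20,25,30):
    a=np.radians(t);print(t,[proj("side",g+off+R@(np.array([-.005,0,0])+np.array([np.sin(a),0,np.cos(a)])*l))[0].round(1).tolist() for l in(-.022,.034,.054,.114)])
E
```

```text
216 [(302, 111, -143, 210), (306, -8, -15, -28), (310, 6, -16, -14), (314, 116, -105, 177), (318, -15, 24, -74), (322, -6, 27, -68), (326, 6, 28, -58), (330, -8, 49, -92)]
219 [(302, 89, -121, 181), (306, -12, -11, -25), (310, -6, -5, -26), (314, 122, -109, 199), (318, -11, 21, -57), (322, -4, 27, -56), (326, -1, 34, -60), (330, -11, 52, -88)]
222 [(302, -20, -14, -18), (306, -16, -7, -22), (310, -9, -1, -22), (314, -6, 7, -27), (318, -10, 22, -46), (322, -6, 28, -49), (326, -10, 43, -68), (330, -9, 52, -76)]
225 [(302, -24, -10, -17), (306, -19, -3, -18), (310, -14, 4, -20), (314, -9, 10, -22), (318, -8, 21, -32), (322, -4, 28, -36), (326, -10, 43, -57), (330, -8, 52, -65)]
228 [(302, -29, -4, -16), (306, -23, 1, -16), (310, -19, 9, -20), (314, -13, 15, -20), (318, -8, 21, -22), (322, -4, 29, -27), (326, 85, -35, 127), (330, 91, -27, 125)]
231 [(302, -30, -3, -7), (306, -28, 7, -16), (310, -22, 12, -15), (314, -14, 16, -13), (318, -8, 22, -12), (322, -1, 27, -11), (326, 25, 16, 27), (330, 87, -23, 129)]
234 [(302, -13, -19, 38), (306, -29, 7, -6), (310, -24, 15, -9), (314, -14, 16, 
[... 1286 characters left out ...]
18, 155), (310, 6, -8, 146), (314, 28, -15, 177), (318, 38, -10, 183), (322, 45, -4, 183), (326, 43, 10, 165), (330, 38, 26, 141)]
261 [(302, 19, -46, 220), (306, 4, -18, 168), (310, 0, -2, 145), (314, 7, 5, 144), (318, 14, 11, 146), (322, 23, 16, 149), (326, 29, 23, 147), (330, 33, 32, 141)]
0 [[311.9, 221.1], [310.9, 236.2], [310.5, 241.3], [309.5, 255.7]]
10 [[310.6, 222.2], [312.8, 234.5], [313.5, 238.7], [315.6, 250.4]]
15 [[309.9, 222.9], [313.8, 233.6], [315.0, 237.2], [318.7, 247.5]]
20 [[309.3, 223.5], [314.7, 232.7], [316.5, 235.7], [321.6, 244.4]]
25 [[308.7, 224.2], [315.6, 231.7], [318.0, 234.2], [324.5, 241.3]]
30 [[308.1, 224.9], [316.5, 230.6], [319.3, 232.6], [327.3, 238.0]]
```

The lean is about 20° (end-face slope 23°, flange slope 17°), and the stud sits over the bore about 37 mm above the mouth. Lowering to about 20 mm deep, offset +6 mm.

Call:
servo_tool:
  steps:
    - [1,[3,0,10],0]
    - [1,[6,0,20],0]
    - [1,[6,0,30],0]
    - [1,[6,0,38],0]
    - [1,[6,0,45],0]
    - [1,[6,0,51],0]
    - [1,[6,0,57],0]
    - [1,[6,0,57],0]

```text
t: 12.8
eef_pos: [0.6489, -0.0726, 0.1414]
orientation: [[-0.075, 0.997, -0.001], [0.997, 0.075, -0.0], [-0.0, -0.001, -1.0]]
contact_force: [0.0, -0.7, -5.0]
gripper_width: 0.0316
```

```bash
python3 go.py
```

```text
t 12.8 p [ 0.6489 -0.0726  0.1414] yaw 94.28099722401153 tilt [-0.0008 -0.0003 -1.    ] F [ 0.0347 -0.7119 -4.9822] w 0.03156881926908373 q [-0.2526  0.5278  0.3765  1.6931 -0.2269  0.9647  0.2821]
```

Call:
servo_tool:
  steps:
    - [1,[6,0,-1],0]
    - [1,[12,0,-2],0]
    - [1,[18,0,-3],0]
    - [1,[22,0,-3],0]
    - [1,[26,0,-3],0]
    - [1,[26,0,-3],0]

```text
t: 13.4
eef_pos: [0.6473, -0.045, 0.1452]
orientation: [[-0.076, 0.997, 0.0], [0.997, 0.076, 0.001], [0.001, 0.0, -1.0]]
contact_force: [0.1, -0.6, -4.1]
gripper_width: 0.0262
```

```bash
python3 go.py; cat > faces.py <<'E'
import sys;from fit import *
# slope of nut end face & flange top in the tool frame (side view depth)
f=sys.argv[1];snap("side",f);p,h=H("side",f);s=manip.state();R=np.array(s["orientation"]);g=s["eef_pos"]+[0,0,.02]
q=((h-g)@R)*1000+np.array([5,2,0]);c=[float(a) for a in sys.argv[2:6]] or None
def planefit(Q):
    for _ in range(6):
        co=np.linalg.lstsq(np.c_[Q[:,:2],np.ones(len(Q))],Q[:,2],rcond=None)[0];r=Q[:,2]-np.c_[Q[:,:2],np.ones(len(Q))]@co
        if len(Q)<20:break
        Q=Q[abs(r)<max(2,1.5*r.std())]
    print("  n",len(Q),"tilt x,y deg",np.degrees(np.arctan(co[:2])).round(1),"z0",co[2].round(1),"x",np.percentile(Q[:,0],[2,50,98]).round(1),"y",np.percentile(Q[:,1],[2,50,98]).round(1),"z",np.median(Q[:,2]).round(1))
br=p.min(2)>135
zone=(abs(q[...,0])<45)&(abs(q[...,1])<35)
print("nut end");planefit(q[zone&br&(q[...,2]<-10)&(q[...,2]>-40)])
print("flange");planefit(q[zone&(p.min(2)>90)&(q[...,2]>20)&(q[...,2]<55)])
E
python3 faces.py s10
```

```text
t 13.4 p [ 0.6473 -0.045   0.1452] yaw 94.36561131813063 tilt [ 0.0002  0.0009 -1.    ] F [ 0.0641 -0.6091 -4.1245] w 0.02617440007991612 q [-0.2947  0.5162  0.3745  1.7012 -0.2224  0.966   0.2387]
nut end
  n 66 tilt x,y deg [-11.    2.1] z0 -25.0 x [-31.8 -22.5 -10.5] y [-11.8   6.7  16.7] z -20.4
flange
  n 111 tilt x,y deg [-11.2   1.7] z0 32.1 x [-30.9 -15.6  14.4] y [-24.1  12.3  25.4] z 35.1
```

The lean is down to 11°, but the nut is sliding toward the pad edges (opening 26 mm). The stud is about 20 mm deep with the centre of mass inside the mouth, so it's safe to release, let the taper settle, and regrip.

Call:
servo_tool:
  steps:
    - [0.5,[0,0,0],0]
    - [0.3,[0,0,0],0]
    - [0,[0,0,0],0]
    - [0,[0,0,0],0]
    - [0,[0,0,0],0]

```text
t: 13.95
eef_pos: [0.6473, -0.0465, 0.1453]
orientation: [[-0.075, 0.997, 0.0], [0.997, 0.075, 0.0], [0.0, 0.0, -1.0]]
contact_force: [0.3, -0.3, 0.6]
gripper_width: 0.085
```

```bash
python3 go.py; sed -i 's/(q\[...,2\]<-10)&(q\[...,2\]>-40)/(h[...,2]>.135)\&(h[...,2]<.2)/; s/(q\[...,2\]>20)&(q\[...,2\]<55)/(h[...,2]>.085)\&(h[...,2]<.135)/' faces.py; python3 faces.py s11
```

```text
t 13.95 p [ 0.6473 -0.0465  0.1453] yaw 94.29040827923471 tilt [ 0.0003  0.0001 -1.    ] F [ 0.2978 -0.2829  0.6334] w 0.08495442800384136 q [-0.2935  0.5163  0.3753  1.7009 -0.2219  0.9662  0.239 ]
nut end
  n 29 tilt x,y deg [11.2 18.3] z0 16.7 x [-16.3 -10.3  -4.4] y [-10.8  -1.1  12.8] z 14.6
flange
  n 126 tilt x,y deg [-0.5  0.4] z0 68.9 x [-26.4 -11.3  21.8] y [-26.    9.7  24.2] z 69.1
```

The chuck dropped home and stands upright: flange tilt ≈0.5° and flange top at z≈.0963, against .097 expected. Next I'll lift off and look for the knob from above.

Call:
servo_tool:
  steps:
    - [0,[0,0,-25],0]
    - [0,[0,0,-50],0]
    - [0,[20,0,-60],0]
    - [0,[50,-2,-60],0]
    - [0,[85,-3,-60],0]
    - [0,[85,-3,-60],0]

```text
t: 14.6
eef_pos: [0.6374, 0.0454, 0.2049]
orientation: [[-0.083, 0.997, -0.001], [0.997, 0.083, 0.004], [0.004, -0.0, -1.0]]
contact_force: [-0.7, -0.1, -0.7]
gripper_width: 0.0852
```

```bash
python3 go.py .638 .0385 .099 95; python3 - <<'E'
from fit import *
snap("side","s12");p,h=H("side","s12")
def pf(nm,m):
    Q=h[m]+[0.001,.005,0];print(nm,len(Q),np.median(Q,0),"x",np.percentile(Q[:,0],[3,97]),"y",np.percentile(Q[:,1],[3,97]),"z",np.percentile(Q[:,2],[3,97]))
    return Q
d=np.hypot(h[...,0]-.645,h[...,1]+.0535)
Q=pf("nutend",(d<.025)&(h[...,2]>.145)&(h[...,2]<.16))
co=np.linalg.lstsq(np.c_[Q[:,:2],np.ones(len(Q))],Q[:,2],rcond=None)[0];print("slope deg",np.degrees(np.arctan(co[:2])))
Q=pf("flange",(d<.03)&(d>.018)&(h[...,2]>.09)&(h[...,2]<.103))
co=np.linalg.lstsq(np.c_[Q[:,:2],np.ones(len(Q))],Q[:,2],rcond=None)[0];print("slope deg",np.degrees(np.arctan(co[:2])))
pf("knob",(np.hypot(h[...,0]-.638,h[...,1]-.034)<.02)&(h[...,2]>.1)&(h[...,2]<.132)&(p.max(2)<80))
E
```

```text
t 14.6 p [0.6374 0.0454 0.2049] yaw 94.76636650010111 tilt [-0.0006  0.0038 -1.    ] F [-0.7207 -0.0505 -0.6848] w 0.08515246470335128 q [-0.4406  0.4373  0.3746  1.6699 -0.1821  1.0686  0.0732]
shift [ -7.3127   0.053  105.9202] turn -0.23363349989887183
nutend 169 [ 0.6475 -0.0492  0.1513] x [0.6313 0.6617] y [-0.0635 -0.0338] z [0.146  0.1558]
slope deg [-2.0827  3.2674]
flange 145 [ 0.6553 -0.0587  0.0959] x [0.6212 0.6708] y [-0.0731 -0.0241] z [0.0925 0.1007]
slope deg [-1.5129  0.0194]
knob 56 [0.6419 0.0361 0.1157] x [0.6339 0.6469] y [0.0318 0.0427] z [0.1009 0.1283]
```

Call:
servo_tool:
  steps:
    - [0,[0,0,30],0]
    - [0,[0,0,60],0]
    - [0,[0,0,85],0]
    - [0,[0,0,98],0]
    - [0,[0,0,106],0]
    - [0,[0,0,106],0]

```text
t: 15.25
eef_pos: [0.6377, 0.0375, 0.0987]
orientation: [[-0.074, 0.997, -0.001], [0.997, 0.074, -0.0], [-0.0, -0.001, -1.0]]
contact_force: [0.1, -0.2, 0.9]
gripper_width: 0.0852
```

```bash
python3 go.py .638 .0385 .099 95
```

```text
t 15.25 p [0.6377 0.0375 0.0987] yaw 94.25970422235429 tilt [-0.0009 -0.0004 -1.    ] F [ 0.1016 -0.238   0.9152] w 0.08520722589662509 q [-0.4038  0.5533  0.3419  1.7581 -0.232   0.8708  0.1158]
shift [ 0.9668  0.3733 -0.2512] turn -0.7402957776457129
```

Call:
servo_tool:
  steps:
    - [0.4,[1,0,0],0]
    - [0.6,[1,0,0],0]
    - [0.8,[1,0,0],0]
    - [1,[1,0,0],0]
    - [1,[1,0,0],0]
    - [1,[1,0,0],0]
    - [1,[1,0,0],0]
    - [1,[1,0,0],0]

```text
t: 16.05
eef_pos: [0.6395, 0.0393, 0.1]
orientation: [[-0.075, 0.997, 0.003], [0.997, 0.075, 0.0], [-0.0, 0.003, -1.0]]
contact_force: [4.5, 1.3, 1.2]
gripper_width: 0.0092
```

```bash
python3 go.py .638 .0385 .099 95
```

```text
t 16.05 p [0.6395 0.0393 0.1   ] yaw 94.30535647017167 tilt [ 0.0035  0.0003 -1.    ] F [4.4853 1.2954 1.172 ] w 0.009156213408578367 q [-0.406   0.5523  0.3418  1.7564 -0.2321  0.8691  0.1141]
shift [-0.6657 -1.5443  0.9703] turn -0.6946435298283404
```

Call:
servo_tool:
  steps:
    - [1,[-4,1,0],0]
    - [1,[-9,1,0],0]
    - [1,[-14,1,0],0]
    - [1,[-19,2,0],0]
    - [1,[-24,2,0],0]
    - [1,[-28,2,0],0]
    - [1,[-31,2,0],0]
    - [1,[-31,2,0],0]

```text
t: 16.85
eef_pos: [0.6417, 0.007, 0.0998]
orientation: [[-0.074, 0.997, -0.001], [0.997, 0.074, -0.0], [-0.0, -0.001, -1.0]]
contact_force: [-0.3, 0.3, 7.6]
gripper_width: 0.0091
```

```bash
python3 go.py
```

```text
t 16.85 p [0.6417 0.007  0.0998] yaw 94.22806275284375 tilt [-0.0007 -0.0003 -1.    ] F [-0.282   0.3348  7.6113] w 0.00906580946707836 q [-0.3564  0.5565  0.3443  1.7502 -0.234   0.876   0.1645]
```

Call:
servo_tool:
  steps:
    - [1,[-2,0,0],0]
    - [1,[-4,0,0],0]
    - [1,[-6,0,0],0]
    - [1,[-6,0,0],0]
    - [1,[-6,0,0],0]

```text
t: 17.35
eef_pos: [0.6417, 0.0061, 0.0998]
orientation: [[-0.077, 0.997, -0.002], [0.997, 0.077, 0.005], [0.005, -0.002, -1.0]]
contact_force: [-2.8, 9.4, 9.6]
gripper_width: 0.0094
```

```bash
python3 go.py
```

```text
t 17.35 p [0.6417 0.0061 0.0998] yaw 94.41592413726269 tilt [-0.002   0.0048 -1.    ] F [-2.7757  9.3811  9.6287] w 0.00942511776918934 q [-0.3493  0.5567  0.3404  1.7489 -0.2378  0.8779  0.1738]
```

Call:
servo_tool:
  steps:
    - [1,[-2,0,0],0]
    - [1,[-4,0,0],0]
    - [1,[-4,0,0],0]
    - [1,[-4,0,0],0]

```text
t: 17.75
eef_pos: [0.6417, 0.0061, 0.0997]
orientation: [[-0.08, 0.997, -0.003], [0.997, 0.08, 0.009], [0.009, -0.002, -1.0]]
contact_force: [-3.8, 15.2, 11.1]
gripper_width: 0.0091
```

```bash
python3 go.py
```

```text
t 17.75 p [0.6417 0.0061 0.0997] yaw 94.56818448715248 tilt [-0.003   0.0089 -1.    ] F [-3.8496 15.1885 11.0962] w 0.009068978101283898 q [-0.3445  0.5569  0.3372  1.7479 -0.2409  0.8794  0.1803]
```

Call:
servo_tool:
  steps:
    - [1,[3,0,0],0]
    - [1,[6,0,0],0]
    - [0.8,[6,0,0],0]
    - [0.6,[6,0,0],0]
    - [0.3,[6,0,0],0]
    - [0,[6,0,0],0]
    - [0,[6,0,0],0]
    - [0,[6,0,0],0]

```text
t: 18.55
eef_pos: [0.6423, 0.0041, 0.099]
orientation: [[-0.075, 0.997, -0.0], [0.997, 0.075, -0.0], [-0.0, -0.0, -1.0]]
contact_force: [-0.4, 0.2, -0.4]
gripper_width: 0.0851
```

Call:
servo_tool:
  steps:
    - [0,[0,0,0],0]
    - [0,[0,0,-25],0]
    - [0,[0,0,-60],0]
    - [0,[0,0,-100],0]
    - [0,[30,0,-140],0]
    - [0,[70,0,-150],0]
    - [0,[110,0,-150],0]
    - [0,[110,0,-150],0]

```text
t: 19.35
eef_pos: [0.6333, 0.1228, 0.2494]
orientation: [[-0.085, 0.996, 0.0], [0.996, 0.085, 0.005], [0.005, 0.0, -1.0]]
contact_force: [0.2, 1.3, 0.0]
gripper_width: 0.085
```

Call:
servo_tool:
  steps:
    - [0,[45,0,0],0]
    - [0,[90,0,0],0]
    - [0,[130,-40,0],0]
    - [0,[150,-80,0],0]
    - [0,[150,-80,0],0]
    - [0,[150,-80,0],0]

```text
t: 19.95
eef_pos: [0.5423, 0.2582, 0.2493]
orientation: [[-0.077, 0.997, -0.0], [0.997, 0.077, 0.0], [0.0, -0.0, -1.0]]
contact_force: [0.5, -0.4, 0.4]
gripper_width: 0.0853
```

```bash
python3 go.py; python3 - <<'E'
from fit import *
snap("side","s20");snap("top","t20")
for n,f,b in(("side","s20",[.001,.005,0]),("top","t20",[0,0,0])):
    p,h=H(n,f);h=h+b
    def pf(nm,m,sl=0):
        Q=h[m];
        if len(Q)<4: print(nm,len(Q));return
        print(nm,len(Q),np.median(Q,0),"x",np.percentile(Q[:,0],[3,97]),"y",np.percentile(Q[:,1],[3,97]),"z",np.percentile(Q[:,2],[3,97]))
        if sl: co=np.linalg.lstsq(np.c_[Q[:,:2],np.ones(len(Q))],Q[:,2],rcond=None)[0];print("  slope deg",np.degrees(np.arctan(co[:2])))
    d=np.hypot(h[...,0]-.646,h[...,1]+.0485)
    print(n);pf("nutend",(d<.025)&(h[...,2]>.145)&(h[...,2]<.162),1)
    pf("flange",(d<.03)&(d>.018)&(h[...,2]>.09)&(h[...,2]<.103),1)
    pf("knob",(np.hypot(h[...,0]-.641,h[...,1]-.006)<.02)&(h[...,2]>.103)&(h[...,2]<.135)&(p.max(2)<80))
a=np.load("pics/s20.npz")["p"];t=np.load("pics/t20.npz")["p"]
cv2.imwrite("pics/c20.png",np.hstack([cv2.resize(a[175:275,280:380],(400,400),interpolation=cv2.INTER_CUBIC),cv2.resize(t[125:225,215:315],(400,400),interpolation=cv2.INTER_CUBIC)])[:,:,::-1])
E
```

```text
t 19.95 p [0.5423 0.2582 0.2493] yaw 94.43708479340562 tilt [-0.0002  0.0001 -1.    ] F [ 0.4954 -0.3551  0.4057] w 0.08532012884012069 q [-0.801   0.3255  0.3245  1.7106 -0.1135  1.124  -0.3658]
side
nutend 165 [ 0.6472 -0.0496  0.1512] x [0.6299 0.6602] y [-0.0636 -0.034 ] z [0.1456 0.156 ]
  slope deg [-3.8396  1.5989]
flange 151 [ 0.6572 -0.0583  0.0961] x [0.6207 0.671 ] y [-0.0735 -0.0242] z [0.0909 0.0998]
  slope deg [-0.4404 -0.8637]
knob 44 [0.6441 0.0028 0.1182] x [0.6379 0.6486] y [-0.0006  0.0099] z [0.1049 0.1284]
top
nutend 162 [ 0.6442 -0.0483  0.1509] x [0.6297 0.6594] y [-0.0627 -0.0335] z [0.1458 0.1551]
  slope deg [ 0.7083 -0.6864]
flange 146 [ 0.6316 -0.0494  0.0959] x [0.6183 0.6603] y [-0.0729 -0.0227] z [0.0905 0.0995]
  slope deg [ 0.6922 -1.4716]
knob 38 [0.6393 0.005  0.1232] x [0.6345 0.6463] y [-0.0006  0.0125] z [0.1047 0.1272]
```

View pics/c20.png

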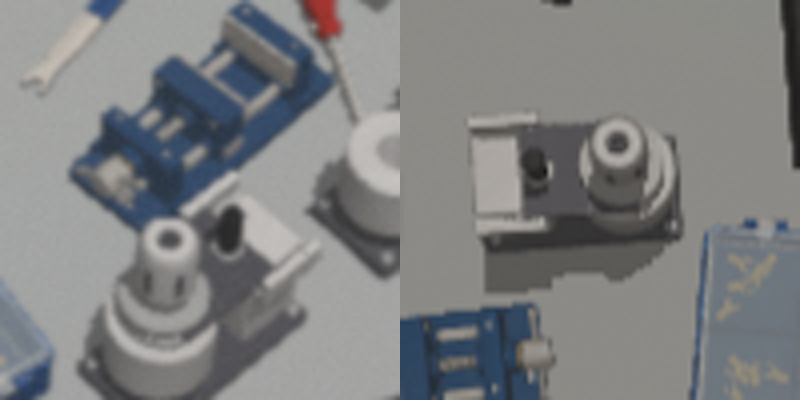

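The final view shows the chuck upright in the wide stand, nut at about (168,240) in the side crop. The fork plate is slid under the flange and the knob is about 54 mm from the axis. Everything else is undisturbed and the robot is clear.

```bash
python3 -c "
from plant import manip
print(manip.sign_off(), manip.state()['t'])"
```

```text
the job is handed in; nothing more can be done
the job is handed in; nothing more can be done
```

The chuck is standing upright, nut up, with its taper home in the wide-bore stand and the fork slid home into its flange groove. The gripper had let go and moved clear before I handed the job in, at about 20 s on the robot's clock.

**What I did:** I gripped the nut with the tool pointing down and drew the chuck out along its axis. I then tipped it upright against the bore wall. On the first try the stud slipped out over the lip, so I lifted it and put it back in deeper. That also let the nut slide towards the edge of the pads, so I released it at about 11° of lean and the taper dropped home. I then pulled the fork forward by its knob until it stopped.

**Last checks:**
- **Seating:** The flange top measured about 96 mm high against 97 mm expected. The nut end measured about 151 mm against 153 mm.
- **Tilt:** The flange measured within 1.5° of level in both views. The nut end was within 0.7° from the top, but the side view gave up to 3.8°. I put that down to depth noise, as the other readings agree on upright.
- **Fork:** The knob ended about 53.5 mm from the chuck's axis against 54 mm expected. It did not move under a further 15 N push.
- **Fork travel:** I measured 32 to 33 mm, slightly under the 34 mm expected. I took this as measuring error because the fork was at a hard stop.
- **Forces and bystanders:** The highest contact force I saw was about 19 N. I never touched the screwdriver, spool or pen. The last view showed only part of the screwdriver, so I did not re-check where the three lie.

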